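# Fetch the pulley block from behind the tins on the shipwright's bench

### The job

The wooden pulley block on the plywood rack is hemmed in by a red tin, a blue spray can and a yellow bottle: first stand all three on the green mat at the side, then lay the pulley block flat on the black pad of the oak plank, centred and lengthwise along it. With the block laid there, put the three containers back on the rack, each upright and centred on the circle of its own colour. Do not knock any container over, and do not shift the jar of screws.

Things in the scene. Friction and masses are not known exactly. Their poses are not given: they have to be found in the camera images.
- red_tin: Red paint tin with a red lid and steel rims: upright cylinder 60 mm across, 115 mm tall, about 0.4 kg, straight-sided up to 112 mm. Origin: centre of its underside, z up. Stands on the red circle at the start.
- blue_can: Blue spray can with blue cap: upright cylinder 56 mm across, straight-sided up to 112 mm, 122 mm tall with the cap, about 0.35 kg. Origin: centre of its underside, z up. Stands on the blue circle at the start.
- yellow_bottle: Yellow glue bottle with short black-ringed neck: upright, 58 mm across and straight-sided up to 108 mm, 122 mm tall with the neck, about 0.35 kg. Origin: centre of its underside, z up. Stands on the yellow circle at the start.
- pulley_block: Rigging pulley block lying flat: dark wooden oval cheeks, brass wheel and top strip; 62 mm long (x), 44 mm wide (y), 35 mm high, 0.18 kg. Origin: centre of its underside, z up. Starts on the rack (8 mm above the bench), with no room to grip it until the containers are gone. A fence, its top 22 mm above the bench, edges the rack's far side, 70 mm beyond its centre.
- red_circle: Flat red circle, 76 mm across, painted on the top face of the plywood rack (no height of its own; its edge shows around what stands on it). Origin: its centre, on the rack's top face (8 mm above the bench). Its axes are parallel to the rack's edges: x points to the rack's far edge. It is the home of the red container.
- blue_circle: Flat blue circle, 76 mm across, painted on the top face of the plywood rack (no height of its own; its edge shows around what stands on it). Origin: its centre, on the rack's top face (8 mm above the bench). Its axes are parallel to the rack's edges: x points to the rack's far edge. It is the home of the blue container.
- yellow_circle: Flat yellow circle, 76 mm across, painted on the top face of the plywood rack (no height of its own; its edge shows around what stands on it). Origin: its centre, on the rack's top face (8 mm above the bench). Its axes are parallel to the rack's edges: x points to the rack's far edge. It is the home of the yellow container.
- side_mat: Flat green square mat, 200 x 200 mm, fixed, 4 mm thick, empty at the start, to one side (left or right) of the rack. Origin: centre of its underside; x and y along its edges. It takes the three containers side by side (for example 100 mm apart).
- oak_plank: Light oak plank offcut, 200 mm (its x) x 130 mm (its y) x 28 mm, fixed, on the other side of the rack from the mat, with a black rubber pad 86 mm (x) x 62 mm (y) at the middle of its top; the pad's top is 32 mm above the bench. Origin: centre of the plank's underside, straight below the pad's centre.
- screw_jar: Small glass jar of brass screws with a white lid, a bystander: 54 mm across, 62 mm tall, 0.25 kg, on the bench on the robot's side of the rack. Origin: centre of its underside. Leave it alone.
Mind the look-alikes: they are no part of the job. There is more than one size of the oak_plank; the one meant has the size given above.

How it is judged:
By the outcome, as a careful person would: the job done as asked, in the order asked, and still so for the second after the job is handed in, with the robot touching nothing.
It also fails if it takes over 138 s, if anything falls off the work surface, if the arm or the gripper's body presses on something with over 40 N, if the wrist force passes 120 N, or if a joint passes its speed limit or range.

### The arm

A 6-joint arm with a two-finger parallel gripper is mounted at the origin on the work surface. World frame = base frame: x ahead of the robot, y to its left, z up, the work surface at z = 0. Lengths are in m, angles in degrees, forces in N, time in s.
With the tool pointing down it reaches from about 0.35 to 0.975 m from the base axis. Payload 17.4 kg.
Tool frame: the origin (TCP) lies midway between the tips of the shut fingers; the grasp point (between the pads) lies 19 mm behind it (ctrl.hold_point_z is the distance from the TCP to the grasp point, in m); z points along the fingers, y is the line along which they close (so a half turn about z gives the same grasp; the last joint's range is limited). The gripper opens to 85 mm and grips with 20 to 120 N. Pads are 22 mm wide; open, the fingers measure 114 mm over their backs; the gripper's body (76 mm by 85 mm) begins 54 mm behind the grasp point. The pads swing forward as they close: fully open they stand 13 mm farther back than shut.
Start: joints at [71.746, 6.646, 82.598, -0, 90.757, -2.166], TCP at [0.187, 0.649, 0.231] pointing down, gripper open.
Joint ranges: [-162.19, 162.19], [-47.58, 125.68], [4.15, 143.07], [-65.23, 245.23], [0.69, 171.88], [-170.13, 170.13]. Speed limits (degrees/s): [108.29, 108.29, 127.2, 180, 180, 180].

### API

Orientations are given as [roll, pitch, yaw] about the fixed x, y, z axes, in that order (R = Rz(yaw) Ry(pitch) Rx(roll)).
In Python, from station import ctrl gives the robot as it stands.
- The arm moves only by the shell command python3 -m creep 'ROWS'. ROWS is JSON, a list of rows, each a list of 7 numbers: the shift along the tool's x, y, z in m, then the turn, a rotation vector about the tool's x, y, z in degrees, then the gripper's target within -1 to 1 (shut at 1, half-way at 0, fully open at -1). A call has 1 to 12 rows; each row shifts and turns the commanded pose from where the row before left it, along the tool's axes as they then stand; what a row does not reach is not made up. A row lasts 1/10 s, in which the tool goes at most 50 mm and 8.59 degrees, less where a joint would pass 70% of its speed; a pose out of reach is approached as far as the arm can. A call is refused whole if a number of a shift passes 0.05 or a number of a turn 8.59, either way. A call with a gripper value outside its range is refused whole. The fingers move at their own pace and stop on an object; the grip force is fixed at half the most. Time passes only in rows, so rows that do not move let the fingers close. It gives the time, the measured TCP pose, the force, the opening and the grip force at its end, in the units of the state.
- ctrl.sense(): the state, without advancing time (a new reading comes with each control period).
- ctrl.read_camera(name): name is "side" or "top" or "wrist"; returns the picture (400x640x3 uint8, red, green, blue); there is no depth.
- ctrl.get_calibration(name): a dict with "fx", "fy", "cx", "cy" (pixels), "origin" and "attitude" of the camera in the world. Camera axes: x right, y up, looking along -z (the intrinsics and any distortion apply to the point x, -y, -z); pixel columns grow to the right and rows downward; lengths in m; the calibration is good to about 2 mm. The wrist camera is an equidistant fisheye: a pixel r from the principal point sees the ray r / f radians off the axis. A picture is of the moment at which its call begins: read the wrist's pose just before it. get_calibration takes no time and is no camera call; for the wrist camera it gives the pose at the moment of the call.
- ctrl.finish_job(): hands the job in; it is judged then, once.
The state is a dict: "t": time; "joint_pos": joint angles; "qd": joint speeds; "joint_torque": joint torques, N m; "tool_pos": TCP position; "ee_rot": TCP orientation; "force": force on the tool from outside, world axes, zero at the start; "moment": the same for the moment, N m; "grip_width": finger opening in m; "grasp_force": force on a finger pad.
Only numpy, scipy, OpenCV 4.12 (cv2) and the standard library are available. Lean on these libraries where they do the work, as an engineer would, in place of code of your own. Each camera call takes 0.05 s, during which the arm holds its last target. There are 200 camera calls.

## Working session

There is one attempt and no reset: what is moved stays moved. The work goes in short steps, Python scripts to look and compute and a shell command to move; the robot and the scene stay as the last step left them, time stands still between calls to the robot, and variables do not carry over. Pictures are saved under pics/ and viewed, at most 14 in all, crops included, and the job is handed in when it is done.

```bash
mkdir -p pics; ls
python3 - <<'E'
from station import ctrl
import cv2
for n in ("top","side"):
    im=ctrl.read_camera(n); cv2.imwrite(f"pics/{n}0.png",im[:,:,::-1]); print(n,ctrl.get_calibration(n))
print(ctrl.sense()); print(ctrl.hold_point_z)
E
```

```text
pics
top {'fx': 465.6295075508669, 'fy': 465.6295075508669, 'cx': 322.56789290771735, 'cy': 199.1751554820341, 'origin': array([0.32360801, 0.0046631 , 0.98709605]), 'attitude': array([  9.04000484,  -1.02674099, -89.90334407])}
side {'fx': 421.8561651375715, 'fy': 421.8561651375715, 'cx': 323.5430517193019, 'cy': 201.95556613354492, 'origin': array([ 0.39105283, -0.70990685,  0.91677178]), 'attitude': array([39.59191949,  1.03583882, -6.76370705])}
{'t': 0.1, 'joint_pos': array([ 7.17446900e+01,  6.67309423e+00,  8.26307803e+01, -1.09228311e-03,
        9.07548653e+01, -2.16594338e+00]), 'qd': array([-0.0363626 , -0.13197752, -0.11595147,  0.02647424, -0.04734483,
       -0.09151061]), 'joint_torque': array([ 2.77857318e-03, -7.33672929e+01, -6.33778596e+01,  6.36261757e-05,
        5.23038267e-03,  6.29078204e-05]), 'tool_pos': array([0.18703482, 0.64841076, 0.23062811]), 'ee_rot': array([-1.79941261e+02, -1.12858229e-03,  1.63910619e+02]), 'force': array([ 0.79635075, -0.13133753, -0.28003052]), 'moment': array([0.00952649, 0.01987377, 0.02838092]), 'grasp_force': 0.0, 'grip_width': 0.08573579854199585}
0.0187
```

View pics/top0.png

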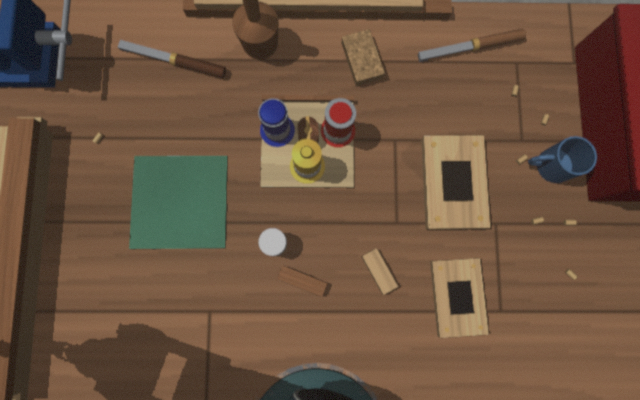

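View pics/side0.png

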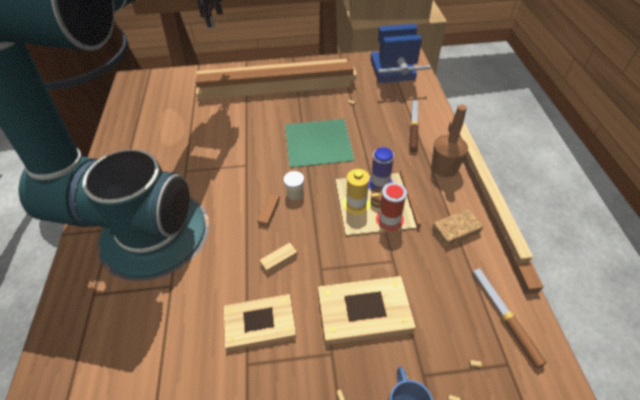

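The top view shows the rack at (307,145), holding blue (276,125), red (339,125) and yellow (307,160), with the pulley between them near (308,130). The mat is at (179,202) and the jar at (272,242). There are two planks with black pads, at (457,182) and (460,298). I'll measure both, since the one meant should be 200x130.

```bash
cat > h.py <<'E'
from station import ctrl
import numpy as np, cv2
from scipy.spatial.transform import Rotation as R
def ray(n,px,cal=None):
    c=cal or ctrl.get_calibration(n); px=np.atleast_2d(px).astype(float)
    a=(px[:,0]-c['cx'])/c['fx']; b=(px[:,1]-c['cy'])/c['fy']
    if n=="wrist":
        r=np.hypot(a,b); k=np.where(r>1e-9,np.sin(r)/np.maximum(r,1e-9),1); d=np.c_[a*k,-b*k,-np.cos(r)]
    else: d=np.c_[a,-b,-np.ones(len(a))]
    return np.array(c['origin']), R.from_euler('xyz',c['attitude'],degrees=True).apply(d)
def plane(n,px,z,cal=None):
    o,d=ray(n,px,cal); return (o+d*((z-o[2])/d[:,2])[:,None])[:,:2]
def project(n,P,cal=None):
    c=cal or ctrl.get_calibration(n)
    q=R.from_euler('xyz',c['attitude'],degrees=True).inv().apply(np.atleast_2d(P)-c['origin'])
    if n=="wrist":
        s=np.hypot(q[:,0],q[:,1]); th=np.arctan2(s,-q[:,2]); return np.c_[c['cx']+c['fx']*th*q[:,0]/s,c['cy']-c['fy']*th*q[:,1]/s]
    return np.c_[c['cx']-c['fx']*q[:,0]/q[:,2],c['cy']+c['fy']*q[:,1]/q[:,2]]
def blobs(m,amin=60):
    cs,_=cv2.findContours(m.astype(np.uint8),cv2.RETR_EXTERNAL,cv2.CHAIN_APPROX_NONE)
    return sorted([c for c in cs if cv2.contourArea(c)>amin],key=cv2.contourArea,reverse=True)
def rect(n,c,z):
    """min-area rectangle in world: centre, long, short (mm), yaw of the long side"""
    p=plane(n,c[:,0,:],z)*1000
    (x,y),(w,h),a=cv2.minAreaRect(p.astype(np.float32))
    if w<h: w,h,a=h,w,a+90
    return np.round([x,y,w,h,(a+90)%180-90],1)
def pic(n): return cv2.cvtColor(cv2.imread(n),cv2.COLOR_BGR2HSV).astype(int)
E
python3 - <<'E'
from h import *
for n in ("top","side"):
    hsv=pic(f"pics/{n}0.png"); H,S,V=hsv[...,0],hsv[...,1],hsv[...,2]
    M={"green":(H>65)&(H<90)&(S>80)&(V>60),"black":(V<50),"oak":(H>12)&(H<28)&(V>150)&(S<160),"white":(S<50)&(V>170),"red":((H<6)|(H>174))&(S>180)&(V>100),"blue":(H>108)&(H<128)&(S>150)&(V>60),"yellow":(H>22)&(H<33)&(S>170)&(V>120)}
    Z={"green":.004,"black":.032,"oak":.028,"white":.062,"red":.115,"blue":.122,"yellow":.115}
    for k,m in M.items():
        for c in blobs(m,150)[:6]:
            x,y,w,h=cv2.boundingRect(c); print(n,k,(x,y,w,h),rect(n,c,Z[k]))
im=cv2.imread("pics/top0.png"); a=cv2.resize(im[90:200,250:370],None,fx=3.3,fy=3.3,interpolation=3); b=cv2.resize(im[120:350,405:505],None,fx=2.5,fy=2.5)
H=max(a.shape[0],b.shape[0]); o=np.zeros((H,a.shape[1]+b.shape[1],3),np.uint8);o[:a.shape[0],:a.shape[1]]=a;o[:b.shape[0],a.shape[1]:]=b
cv2.imwrite("pics/crop1.png",o)
E
```

```text
top green (131, 157, 95, 91) [474.5 292.4 195.9 193.4 -89.4]
top black (0, 0, 45, 71) [8.350e+02 6.407e+02 1.634e+02 9.000e+01 7.000e-01]
top black (260, 380, 112, 20) [ 99.8   0.6 215.8  35.3  89.8]
top black (443, 162, 29, 38) [ 516.9 -294.6   79.5   55.7    0.7]
top black (449, 282, 24, 31) [ 276.7 -291.1   59.8   42.7    2.7]
top black (6, 291, 17, 109) [ 1.858e+02  5.911e+02  2.039e+02  1.370e+01 -3.000e-01]
top black (0, 44, 59, 44) [765.4 618.5 116.2  98.2  89.4]
top oak (424, 136, 66, 92) [ 516.8 -294.   196.5  128.1    0.8]
top oak (261, 129, 92, 58) [566.   21.8 193.1 123.9 -89.7]
top oak (433, 258, 55, 80) [ 276.6 -290.8  152.9   97.5    3.8]
top oak (363, 249, 34, 45) [ 328.6 -129.    86.7   32.2   28.5]
top oak (260, 0, 162, 6) [922.1 -52.4 361.   12.2 -89.3]
top oak (285, 103, 43, 21) [663.6  23.6  90.5  44.8 -89.5]
top white (259, 229, 26, 26) [385.7  89.3  49.5  49.4   0.8]
top red (331, 104, 20, 18) [634.6 -45.6  37.2  34.2  71.2]
top blue (261, 101, 24, 22) [632.8  86.7  44.5  42.4 -89.5]
side green (287, 121, 65, 45) [4.753e+02 2.919e+02 1.887e+02 1.869e+02 2.000e-
[... 487 characters left out ...]
-438.8  175.7  110.4    1. ]
side oak (69, 292, 100, 108) [ -15.1 -317.7  238.7  172.6   89.5]
side oak (249, 356, 87, 44) [ 340.7 -437.9  169.8   85.8   -0.6]
side oak (89, 71, 55, 90) [-169.9  510.7  471.   114.5   89.6]
side oak (8, 353, 66, 47) [-169.4 -361.9  127.1   92.    -7. ]
side white (447, 93, 193, 307) [1048.1  -88.6  942.9  276.3   90. ]
side white (0, 151, 25, 100) [-378.7  138.6  386.2   60.1  -70.5]
side white (13, 220, 42, 64) [-255.9  -62.3  192.9   93.   -89.5]
side white (441, 43, 70, 14) [1.0985e+03 6.4860e+02 2.6630e+02 6.5100e+01 4.0000e-01]
side white (382, 178, 25, 23) [650.4   6.8  68.5  66.  -49.1]
side white (474, 269, 35, 46) [ 797.8 -307.8  115.1   16.9  -77.2]
```

View pics/crop1.png

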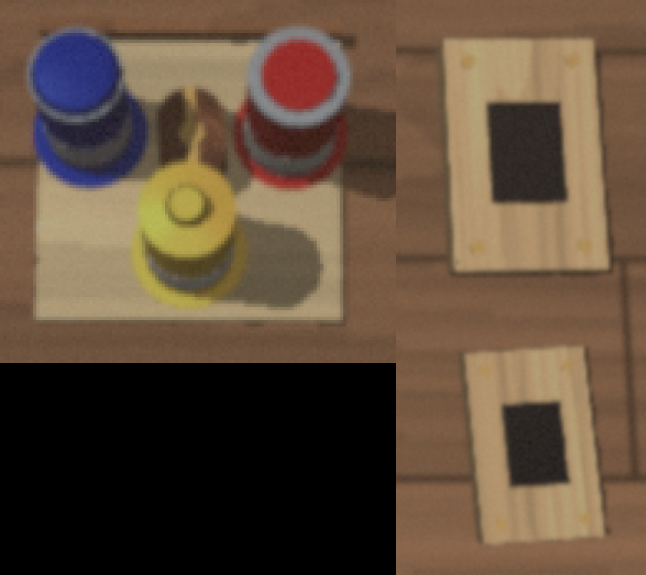

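The plank at (457,182) measures 196x128 mm, so it fits the 200x130 description. Its pad measures about 80x56 and its long axis is near world x. The plank at (460,298) measures 153x98, so it's the look-alike. The crop confirms this. It also shows the coloured circle edges under each container and the pulley strip running roughly along x. Next I'll locate the circles and containers.

```bash
cat > circ.py <<'E'
from h import *
from scipy.optimize import least_squares
def fitc(p,r,x0):
    f=lambda q:np.hypot(p[:,0]-q[0],p[:,1]-q[1])-r
    s=least_squares(f,x0,loss='soft_l1',f_scale=1.); return s.x, np.sqrt(np.mean(s.fun**2))
def free(p):
    s=least_squares(lambda q:np.hypot(p[:,0]-q[0],p[:,1]-q[1])-q[2],[*p.mean(0),30],loss='soft_l1'); return s.x
E
python3 - <<'E'
from circ import *
hsv=pic("pics/top0.png"); H,S,V=hsv[...,0],hsv[...,1],hsv[...,2]
M={"red":((H<8)|(H>172))&(S>140)&(V>60),"blue":(H>105)&(H<130)&(S>120)&(V>40),"yellow":(H>21)&(H<34)&(S>150)&(V>70)}
for k,m in M.items():
    m=m.copy(); m[:92]=0; m[195:]=0; m[:,:250]=0; m[:,365:]=0
    m=cv2.morphologyEx(m.astype(np.uint8),cv2.MORPH_CLOSE,np.ones((9,9)))
    c=blobs(m)[0]; hull=cv2.convexHull(c)[:,0,:]; y1=hull[:,1].max()
    pc=c[:,0,:]; lo=pc[pc[:,1]>y1-15]; P=plane("top",lo,.008)*1000
    q,e=fitc(P,37.5,P.mean(0)+[20,0]); 
    y0=hull[:,1].min(); up=pc[pc[:,1]<y0+(10)]
    print(k,cv2.boundingRect(c),"circle",q.round(1),round(e,1),[ (z,free(plane("top",up,z)*1000).round(1)) for z in (.108,.115,.122)])
for n in ("red","blue"):pass
# red lid inner disc, jar lid
hs=pic("pics/side0.png")
E
```

```text
red (321, 103, 34, 44) circle [634.2 -45.2] 0.9 [(0.108, array([637. , -45.2,  20. ])), (0.115, array([634.5, -44.8,  19.9])), (0.122, array([632. , -44.4,  19.7]))]
blue (260, 100, 26, 46) circle [638.5  85.8] 3.2 [(0.108, array([637.7,  88.3,  23.3])), (0.115, array([635.2,  87.6,  23.1])), (0.122, array([632.7,  86.9,  22.9]))]
yellow (295, 139, 29, 42) circle [576.3   9.1] 8.6 [(0.108, array([564.3,  23.1,  17. ])), (0.115, array([562.4,  23. ,  16.8])), (0.122, array([560.5,  22.8,  16.7]))]
```

```bash
python3 -c "
from h import *
print(plane('top',[[306.7,151.8]],.122),plane('top',[[272.7,114]],.122))
o1,d1=ray('top',[[306.7,151.8]]);print()
"
python3 -m creep '[[0,0,0,0,0,-8,-1],[0,0,0,0,0,-8.1,-1],[-0.02,-0.033,0,0,0,0,-1],[-0.02,-0.033,0,0,0,0,-1],[-0.02,-0.033,0,0,0,0,-1],[-0.02,-0.033,0,0,0,0,-1],[-0.02,-0.033,0,0,0,0,-1],[-0.02,-0.033,0,0,0,0,-1],[-0.02,-0.033,0,0,0,0,-1],[-0.02,-0.033,0,0,0,0,-1],[-0.02,-0.033,0,0,0,0,-1],[-0.02,-0.033,0,0,0,0,-1]]'
```

```text
[[0.5528439  0.01987935]] [[0.62766483 0.08613724]]

t: 1.3
tool_pos: [0.3875, 0.3171, 0.2311]
ee_rot: [-180.0, -0.0, -180.0]
force: [0.2, 0.1, 0.0]
grip_width: 0.0855
grasp_force: 0.0
```

```bash
python3 -m creep '[[-0.0125,-0.033,0,0,0,0,-1],[-0.0125,-0.033,0,0,0,0,-1],[-0.0125,-0.033,0,0,0,0,-1],[-0.0125,-0.033,0,0,0,0,-1],[-0.0125,-0.033,0,0,0,0,-1],[-0.0125,-0.033,0,0,0,0,-1],[-0.0125,-0.033,0,0,0,0,-1],[-0.0125,-0.033,0,0,0,0,-1],[-0.0125,-0.033,0,0,0,0,-1],[0,0,0,0,0,0,-1]]'
python3 -c "
from h import *
c=ctrl.get_calibration('wrist');im=ctrl.read_camera('wrist');cv2.imwrite('pics/w1.png',im[:,:,::-1]);print(c)
import pickle;pickle.dump(c,open('w1.pkl','wb'))"
```

```text
t: 2.3
tool_pos: [0.5003, 0.0187, 0.2308]
ee_rot: [-180.0, -0.0, 179.8]
force: [0.5, 0.7, -0.4]
grip_width: 0.0852
grasp_force: 0.0
{'fx': 309.70691628693146, 'fy': 309.70691628693146, 'cx': 323.4276820191115, 'cy': 200.2710889917072, 'origin': array([0.42757828, 0.01860123, 0.37343586]), 'attitude': array([-1.65799788e+01,  3.62319981e-02,  8.98488288e+01])}
```

View pics/w1.png

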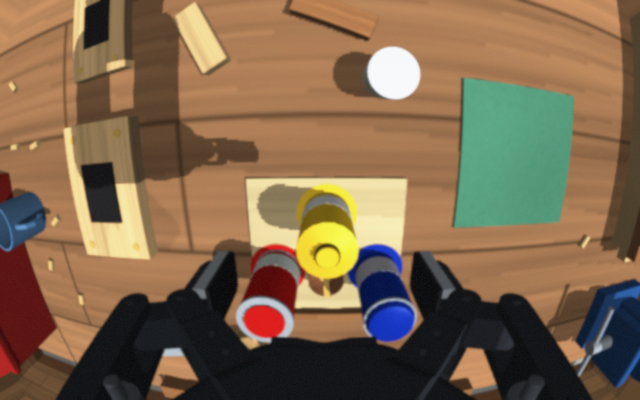

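The wrist view shows the yellow neck at (327,256), the red lid at (266,320), the blue cap at (390,321) and the near edge of the yellow circle at (327,187). I'll cast those onto their known heights.

Run:
```python
from circ import *
import pickle; c=pickle.load(open('w1.pkl','rb'))
P=lambda px,z:(plane('wrist',px,z,c)*1000).round(1).tolist()
hsv=pic("pics/w1.png"); H,S,V=hsv[...,0],hsv[...,1],hsv[...,2]
r=((H<8)|(H>172))&(S>140)&(V>170); b=(H>105)&(H<130)&(S>120)&(V>150); y=(H>21)&(H<34)&(S>150)&(V>70)
for n,m,z in (("red",r,.115),("blue",b,.122)):
    m=m.copy();m[:295]=0;m[345:]=0;m[:,:235]=0;m[:,420:]=0; k=blobs(m)[0][:,0,:]; print(n,free(plane('wrist',k,z+.008,c)*1000).round(1))
print("neck",P([[327,256]],.130))
m=y.copy();m[:175]=0;m[300:]=0;k=blobs(cv2.morphologyEx(m.astype(np.uint8),cv2.MORPH_CLOSE,np.ones((7,7))))[0][:,0,:]
lo=k[k[:,1]<202]; q=plane('wrist',lo,.008,c)*1000; print("ycirc",fitc(q,38,[570,22]))
hi=k[k[:,1]>245]; q=plane('wrist',hi,.116,c)*1000; print("ybody",fitc(q,29,[565,22]),free(q))
for n,m,lohi in (("red",((H<8)|(H>172))&(S>140)&(V>90),(240,300)),("blue",(H>105)&(H<130)&(S>120)&(V>60),(350,405))):
    m=m.copy();m[:235]=0;m[345:]=0;m[:,:lohi[0]]=0;m[:,lohi[1]:]=0
    k=blobs(m)[0][:,0,:]; lo=k[k[:,1]<258]; q=plane('wrist',lo,.008,c)*1000; print(n,"circ",fitc(q,38,[635,q[:,1].mean()]))
w=(S<50)&(V>200); k=[x for x in blobs(w,800)][0][:,0,:]; print("jar",free(plane('wrist',k,.062,c)*1000).round(1))
```

```text
red [632.4 -43.8  20.7]
blue [630.7  86.9  22.9]
neck [[551.0, 21.3]]
ycirc (array([554.69613629,  21.12989127]), np.float64(0.37723481050785246))
ybody (array([552.82452102,  21.51789476]), np.float64(0.8342075933701748)) [554.28278739  21.44789077  27.8277923 ]<stdin>:14: RuntimeWarning: Mean of empty slice.
  ret = ret.dtype.type(ret / rcount)
Traceback (most recent call last):
  File "circ.py", line 5, in fitc
    s=least_squares(f,x0,loss='soft_l1',f_scale=1.); return s.x, np.sqrt(np.mean(s.fun**2))
ValueError: Initial guess is outside of provided bounds
```

Yellow is at about (553.5, 21), red at (632, -44) and blue at (630, 86.5). The mat spots will be yellow (425,240), red (525,240) and blue (475,345). I'll pick yellow first.

```bash
python3 -m creep '[[-0.027,0.001,0,0,0,0,-1],[-0.026,0.0015,0,0,0,0,-1],[0,0,0,0,0,0,-1],[0,0,0.04,0,0,0,-1],[0,0,0.04,0,0,0,-1],[0,0,0.04,0,0,0,-1],[0,0,0.025,0,0,0,-1],[0,0,0.012,0,0,0,-1],[0,0,0,0,0,0,-1]]'
python3 -m creep '[[0,0,0,0,0,0,1],[0,0,0,0,0,0,1],[0,0,0,0,0,0,1],[0,0,0,0,0,0,1],[0,0,0,0,0,0,1],[0,0,0,0,0,0,1],[0,0,0,0,0,0,1],[0,0,0,0,0,0,1]]'
```

```text
t: 3.25
tool_pos: [0.5518, 0.0247, 0.0733]
ee_rot: [180.0, -0.1, -180.0]
force: [0.1, -0.3, 0.3]
grip_width: 0.0855
grasp_force: 0.0
t: 4.05
tool_pos: [0.5537, 0.024, 0.0765]
ee_rot: [-180.0, 0.2, -180.0]
force: [-0.4, -1.8, 7.4]
grip_width: 0.057
grasp_force: 62.7
```

```bash
python3 -m creep '[[0,0,-0.02,0,0,0,1],[0,0,-0.03,0,0,0,1],[0,0,-0.035,0,0,0,1],[0,0,-0.035,0,0,0,1],[0.015,0.025,0,0,0,0,1],[0.0225,0.0385,0,0,0,0,1],[0.0225,0.0385,0,0,0,0,1],[0.0225,0.0385,0,0,0,0,1],[0.0225,0.0385,0,0,0,0,1],[0.0225,0.0385,0,0,0,0,1],[0,0,0,0,0,0,1],[0,0,0,0,0,0,1]]'
```

```text
t: 5.25
tool_pos: [0.4247, 0.2423, 0.195]
ee_rot: [180.0, 0.1, -179.9]
force: [-0.0, -1.3, -4.4]
grip_width: 0.0567
grasp_force: 65.9
```

```bash
python3 -m creep '[[0,0,0.03,0,0,0,1],[0,0,0.035,0,0,0,1],[0,0,0.03,0,0,0,1],[0,0,0.018,0,0,0,1],[0,0,0.007,0,0,0,1],[0,0,0.002,0,0,0,1],[0,0,0.001,0,0,0,1],[0,0,0,0,0,0,1],[0,0,0,0,0,0,1]]'
```

```text
t: 6.15
tool_pos: [0.4258, 0.2415, 0.0725]
ee_rot: [180.0, 0.1, 180.0]
force: [-0.6, -5.6, 5.9]
grip_width: 0.0568
grasp_force: 67.0
```

```bash
python3 -m creep '[[0,0,0,0,0,0,-1],[0,0,0,0,0,0,-1],[0,0,0,0,0,0,-1],[0,0,0,0,0,0,-1],[0,0,0,0,0,0,-1],[0,0,-0.02,0,0,0,-1],[0,0,-0.035,0,0,0,-1],[0,0,-0.045,0,0,0,-1],[0,0,-0.025,0,0,0,-1],[0,0,0,0,0,0,-1]]'
python3 -c "
from h import *
im=ctrl.read_camera('top');cv2.imwrite('pics/top1.png',im[:,:,::-1])"
python3 -m creep '[[-0.023,-0.032,0,0,0,0,-1],[-0.023,-0.0315,0,0,0,0,-1],[-0.023,-0.0315,0,0,0,0,-1],[-0.023,-0.0315,0,0,0,0,-1],[-0.023,-0.0315,0,0,0,0,-1],[-0.023,-0.0315,0,0,0,0,-1],[-0.023,-0.0315,0,0,0,0,-1],[-0.023,-0.0315,0,0,0,0,-1],[-0.023,-0.0315,0,0,0,0,-1],[0,0,0,0,0,0,-1],[0,0,0,0,0,0,-1]]'
```

```text
t: 7.15
tool_pos: [0.4262, 0.2422, 0.2004]
ee_rot: [179.9, 0.3, -180.0]
force: [-0.1, -0.6, 0.4]
grip_width: 0.0853
grasp_force: 0.0
t: 8.3
tool_pos: [0.6319, -0.0428, 0.1943]
ee_rot: [180.0, -0.2, 179.9]
force: [0.3, 0.3, -0.6]
grip_width: 0.0855
grasp_force: 0.0
```

View pics/top1.png

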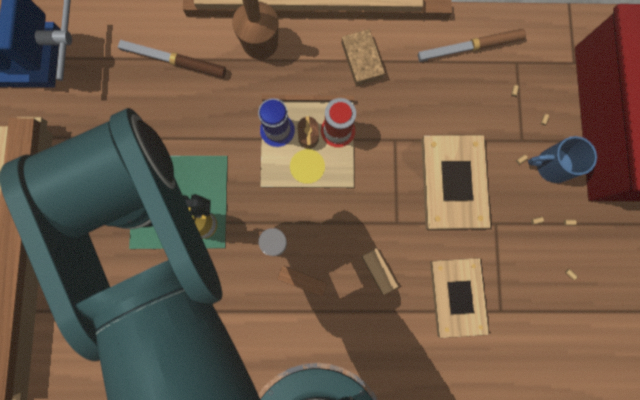

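The picture shows yellow standing on the mat, its circle exposed at (308,166) and the pulley at (308,133). Next is red.

```bash
python3 -m creep '[[0,0,0.03,0,0,0,-1],[0,0,0.04,0,0,0,-1],[0,0,0.03,0,0,0,-1],[0,0,0.017,0,0,0,-1],[0,0,0.005,0,0,0,-1],[0,0,0,0,0,0,1],[0,0,0,0,0,0,1],[0,0,0,0,0,0,1],[0,0,0,0,0,0,1],[0,0,0,0,0,0,1],[0,0,0,0,0,0,1],[0,0,0,0,0,0,1]]'
python3 -m creep '[[0,0,-0.02,0,0,0,1],[0,0,-0.03,0,0,0,1],[0,0,-0.04,0,0,0,1],[0,0,-0.05,0,0,0,1],[0,0,-0.02,0,0,0,1],[0,0,0,0,0,0,1],[0,0,0,0,0,0,1]]'
python3 - <<'E'
from circ import *
hsv=pic("pics/top1.png"); H,S,V=hsv[...,0],hsv[...,1],hsv[...,2]
y=(H>21)&(H<34)&(S>150)&(V>110);y[:140]=0;y[190:]=0;y[:,:280]=0
k=blobs(y)[0][:,0,:];print("ycirc",free(plane('top',k,.008)*1000))
d=(V<110);d[:112]=0;d[155:]=0;d[:,:294]=0;d[:,321:]=0
im=cv2.imread("pics/top1.png")[95:195,250:370];cv2.imwrite("pics/c2.png",cv2.resize(im,None,fx=5,fy=5,interpolation=3))
E
```

```text
t: 9.5
tool_pos: [0.633, -0.0424, 0.0763]
ee_rot: [-180.0, 0.2, -180.0]
force: [-1.0, -0.2, 7.6]
grip_width: 0.059
grasp_force: 64.7
t: 10.2
tool_pos: [0.632, -0.0423, 0.2336]
ee_rot: [180.0, -0.0, -180.0]
force: [-0.4, 0.9, -4.1]
grip_width: 0.0592
grasp_force: 65.7Traceback (most recent call last):
  File "<stdin>", line 4, in <module>
IndexError: list index out of range
```

```bash
python3 -m creep '[[0.0085,0.022,0,0,0,0,1],[0.014,0.037,0,0,0,0,1],[0.014,0.037,0,0,0,0,1],[0.014,0.037,0,0,0,0,1],[0.014,0.037,0,0,0,0,1],[0.014,0.037,0,0,0,0,1],[0.014,0.037,0,0,0,0,1],[0.0145,0.04,0,0,0,0,1],[0,0,0,0,0,0,1],[0,0,0,0,0,0,1]]'
python3 -m creep '[[0,0,0.03,0,0,0,1],[0,0,0.04,0,0,0,1],[0,0,0.04,0,0,0,1],[0,0,0.03,0,0,0,1],[0,0,0.015,0,0,0,1],[0,0,0.005,0,0,0,1],[0,0,0.002,0,0,0,1],[0,0,0.001,0,0,0,1],[0,0,0,0,0,0,1],[0,0,0,0,0,0,1]]'
```

```text
t: 11.2
tool_pos: [0.5243, 0.2422, 0.2322]
ee_rot: [-179.9, -0.1, -179.9]
force: [-0.2, -0.4, -4.6]
grip_width: 0.0591
grasp_force: 66.4
t: 12.2
tool_pos: [0.5256, 0.2418, 0.0724]
ee_rot: [180.0, 0.1, -180.0]
force: [0.1, -0.7, -1.6]
grip_width: 0.0592
grasp_force: 66.5
```

```bash
python3 -m creep '[[0,0,0,0,0,0,-1],[0,0,0,0,0,0,-1],[0,0,0,0,0,0,-1],[0,0,0,0,0,0,-1],[0,0,0,0,0,0,-1],[0,0,-0.02,0,0,0,-1],[0,0,-0.035,0,0,0,-1],[0,0,-0.045,0,0,0,-1],[0,0,-0.025,0,0,0,-1],[0,0,0,0,0,0,-1]]'
python3 -m creep '[[-0.0175,-0.026,0,0,0,0,-1],[-0.0175,-0.026,0,0,0,0,-1],[-0.0175,-0.026,0,0,0,0,-1],[-0.0175,-0.026,0,0,0,0,-1],[-0.0175,-0.026,0,0,0,0,-1],[-0.0175,-0.026,0,0,0,0,-1],[0,0,0,0,0,0,-1],[0,0,0,0,0,0,-1]]'
python3 -m creep '[[0,0,0.03,0,0,0,-1],[0,0,0.04,0,0,0,-1],[0,0,0.03,0,0,0,-1],[0,0,0.017,0,0,0,-1],[0,0,0.005,0,0,0,-1],[0,0,0,0,0,0,1],[0,0,0,0,0,0,1],[0,0,0,0,0,0,1],[0,0,0,0,0,0,1],[0,0,0,0,0,0,1],[0,0,0,0,0,0,1],[0,0,0,0,0,0,1]]'
python3 -m creep '[[0,0,-0.02,0,0,0,1],[0,0,-0.03,0,0,0,1],[0,0,-0.04,0,0,0,1],[0,0,-0.05,0,0,0,1],[0,0,-0.02,0,0,0,1],[0,0,0,0,0,0,1],[0,0,0,0,0,0,1]]'
```

```text
t: 13.2
tool_pos: [0.5263, 0.2421, 0.2008]
ee_rot: [179.9, 0.3, -180.0]
force: [0.3, 0.1, -0.5]
grip_width: 0.0855
grasp_force: 0.0
t: 14.0
tool_pos: [0.63, 0.0853, 0.1951]
ee_rot: [180.0, -0.1, 179.9]
force: [-0.4, -0.9, -0.1]
grip_width: 0.0857
grasp_force: 0.0
t: 15.2
tool_pos: [0.631, 0.0859, 0.0764]
ee_rot: [180.0, 0.2, -180.0]
force: [-1.2, 2.0, 6.8]
grip_width: 0.0548
grasp_force: 63.1
t: 15.9
tool_pos: [0.63, 0.0856, 0.2336]
ee_rot: [-180.0, -0.0, -180.0]
force: [0.2, -0.9, -4.4]
grip_width: 0.0546
grasp_force: 64.3
```

```bash
python3 -m creep '[[0.012,0.02,0,0,0,0,1],[0.02,0.034,0,0,0,0,1],[0.021,0.035,0,0,0,0,1],[0.021,0.035,0,0,0,0,1],[0.021,0.035,0,0,0,0,1],[0.021,0.035,0,0,0,0,1],[0.021,0.035,0,0,0,0,1],[0.018,0.03,0,0,0,0,1],[0,0,0,0,0,0,1],[0,0,0,0,0,0,1]]'
python3 -m creep '[[0,0,0.03,0,0,0,1],[0,0,0.04,0,0,0,1],[0,0,0.04,0,0,0,1],[0,0,0.03,0,0,0,1],[0,0,0.015,0,0,0,1],[0,0,0.005,0,0,0,1],[0,0,0.002,0,0,0,1],[0,0,0.001,0,0,0,1],[0,0,0,0,0,0,1],[0,0,0,0,0,0,1]]'
```

```text
t: 16.9
tool_pos: [0.4744, 0.3448, 0.2322]
ee_rot: [-179.9, -0.1, -179.9]
force: [-0.2, 0.1, -2.8]
grip_width: 0.0549
grasp_force: 64.8
t: 17.9
tool_pos: [0.4756, 0.3449, 0.0725]
ee_rot: [179.9, 0.1, -180.0]
force: [1.0, 0.2, 0.7]
grip_width: 0.0549
grasp_force: 64.6
```

```bash
python3 -m creep '[[0,0,0,0,0,0,-1],[0,0,0,0,0,0,-1],[0,0,0,0,0,0,-1],[0,0,0,0,0,0,-1],[0,0,0,0,0,0,-1],[0,0,-0.02,0,0,0,-1],[0,0,-0.035,0,0,0,-1],[0,0,-0.045,0,0,0,-1],[0,0,-0.05,0,0,0,-1],[0,0,0,0,0,0,-1],[0,0,0,0,0,0,-1]]'
python3 - <<'E'
from circ import *
for n in ('top','side'): cv2.imwrite(f'pics/{n}2.png',ctrl.read_camera(n)[:,:,::-1])
a=cv2.imread("pics/top2.png")[95:195,250:370];b=cv2.imread("pics/side2.png")[105:240,270:430]
a=cv2.resize(a,(480,400),interpolation=3);b=cv2.resize(b,(480,405),interpolation=3)[:400]
cv2.imwrite("pics/c3.png",cv2.resize(np.hstack([a,b]),(800,333)))
for n in ('top','side'):
    hsv=pic(f"pics/{n}2.png"); H,S,V=hsv[...,0],hsv[...,1],hsv[...,2]
    print(n)
    for k,m in {"red":((H<8)|(H>172))&(S>140)&(V>60),"blue":(H>105)&(H<130)&(S>110)&(V>40),"yellow":(H>19)&(H<35)&(S>140)&(V>90)}.items():
        m=m.copy(); lo=(95,195,250,370) if n=="top" else (170,245,330,430)
        w=np.zeros_like(m); w[lo[0]:lo[1],lo[2]:lo[3]]=1
        for c in blobs(m&w,100)[:2]: print(k,cv2.boundingRect(c),free(plane(n,c[:,0,:],.008)*1000).round(1))
E
```

```text
t: 19.0
tool_pos: [0.4754, 0.3448, 0.2225]
ee_rot: [179.9, 0.1, -180.0]
force: [0.2, 1.0, -1.0]
grip_width: 0.0855
grasp_force: 0.0
top
red (321, 115, 35, 32) [631.9 -45.9  36.2]
blue (261, 114, 33, 32) [632.   87.1  34.8]
yellow (291, 149, 33, 34) [552.3  20.9  35. ]
side
red (377, 209, 26, 23) [632.4 -45.5  35.3]
blue (368, 174, 24, 15) [632.5  93.2  29.9]
```

View pics/c3.png

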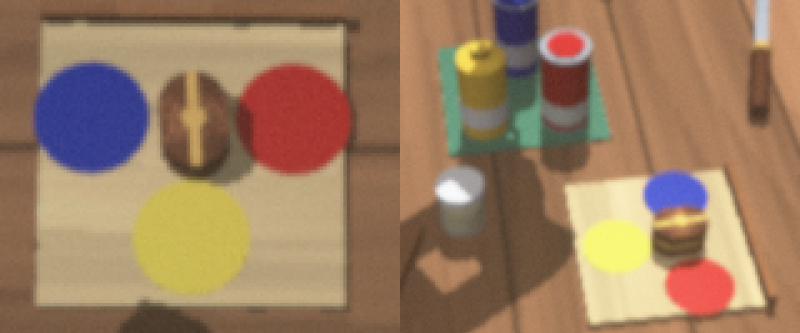

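The crop shows the pulley at about (308,131) in the top image, its strip nearly along x, with all three circles uncovered. On the mat, yellow, red and blue are upright. Next I'll measure the pulley.

Run:
```python
from circ import *
for n in ('top',):
    hsv=pic(f"pics/{n}2.png"); H,S,V=hsv[...,0],hsv[...,1],hsv[...,2]
    w=np.zeros_like(H,bool); w[110:152,296:321]=1
    m=w&(H>14)&(H<30)&(V>140)&(S>110); c=blobs(cv2.morphologyEx(m.astype(np.uint8),cv2.MORPH_CLOSE,np.ones((3,3))),20)[0]; print("strip",cv2.boundingRect(c),rect(n,c,.043))
    p=plane(n,np.argwhere(m)[:,::-1],.043)*1000; u=np.cov(p.T); a=np.linalg.eigh(u)[1][:,1]; print(p.mean(0),np.degrees(np.arctan2(a[1],a[0])))
    m=w&(H<14)&(V<140)|m; m=cv2.morphologyEx(m.astype(np.uint8),cv2.MORPH_CLOSE,np.ones((3,3))); c=blobs(m)[0]; print("body",cv2.boundingRect(c),rect(n,c,.040))
n='side'; hsv=pic(f"pics/{n}2.png"); H,S,V=hsv[...,0],hsv[...,1],hsv[...,2]
w=np.zeros_like(H,bool); w[180:205,360:420]=1; m=w&(H>14)&(H<30)&(V>150)&(S>100)
for c in blobs(m,10)[:3]: print(cv2.boundingRect(c),rect(n,c,.043))
w[:]=0;w[190:220,330:370]=1;c=blobs(w&(H>19)&(H<35)&(S>90)&(V>150),50)[0];print("ycirc side",cv2.boundingRect(c),free(plane(n,c[:,0,:],.008)*1000))
```

```text
strip (304, 116, 8, 29) [6.211e+02 1.990e+01 6.100e+01 1.470e+01 3.000e-01]
[609.82254873  19.41716551] -178.30899472850598
body (298, 116, 23, 36) [6.145e+02 1.680e+01 7.640e+01 4.640e+01 4.000e-01]
(371, 190, 22, 7) [620.9  20.3  58.3  21.6  -7.6]
(360, 194, 11, 11) [576.2   7.   43.3  10.4 -64.9]
ycirc side (343, 193, 27, 22) [552.31780403  22.21642943  38.10828002]
```

```bash
python3 -m creep '[[-0.0146,-0.0325,0,0,0,0,-1],[-0.0146,-0.0325,0,0,0,0,-1],[-0.0146,-0.0325,0,0,0,0,-1],[-0.0146,-0.0325,0,0,0,0,-1],[-0.0146,-0.0325,0,0,0,0,-1],[-0.0146,-0.0325,0,0,0,0,-1],[-0.0146,-0.0325,0,0,0,0,-1],[-0.0146,-0.0325,0,0,0,0,-1],[-0.0146,-0.0325,0,0,0,0,-1],[-0.0146,-0.0325,0,0,0,0,-1],[0,0,0,0,0,-1.7,-1],[0,0,0,0,0,0,-1]]'
python3 -m creep '[[0,0,0.03,0,0,0,-1],[0,0,0.04,0,0,0,-1],[0,0,0.02,0,0,0,-1],[0,0,0,0,0,0,-1],[0,0,0,0,0,0,-1]]'
python3 -c "
from h import *
c=ctrl.get_calibration('wrist');im=ctrl.read_camera('wrist');cv2.imwrite('pics/w2.png',im[:,:,::-1])
import pickle;pickle.dump(c,open('w2.pkl','wb'))
s=ctrl.sense();print(s['tool_pos'],s['ee_rot'],project('wrist',[[s['tool_pos'][0],s['tool_pos'][1],.043],[.621,.020,.043]],c))"
```

```text
t: 20.3
tool_pos: [0.6209, 0.0192, 0.2196]
ee_rot: [180.0, -0.1, -178.3]
force: [-0.2, 0.8, -0.1]
grip_width: 0.0855
grasp_force: 0.0
t: 20.8
tool_pos: [0.621, 0.0205, 0.1318]
ee_rot: [180.0, -0.0, -178.2]
force: [0.7, 0.6, 1.2]
grip_width: 0.0856
grasp_force: 0.0
[0.62150248 0.02027485 0.13271334] [-1.79999960e+02  7.66455476e-02 -1.78258665e+02] [[323.55148814 205.49071378]
 [323.22066943 204.86922135]]
```

View pics/w2.png

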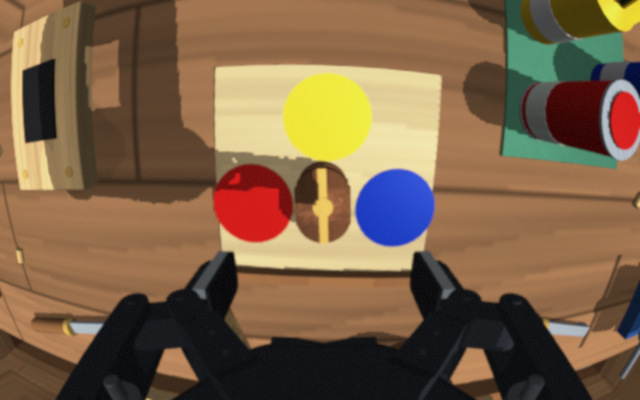

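In the wrist view the pulley hub is at (322,207), where (323,205) was predicted, so the tool is lined up. I'll refine the circles and the pulley from this view.

```bash
python3 - <<'E'
from circ import *
import pickle; c=pickle.load(open('w2.pkl','rb'))
hsv=pic("pics/w2.png"); H,S,V=hsv[...,0],hsv[...,1],hsv[...,2]
w=np.zeros_like(H,bool); w[60:265,205:445]=1
for k,m in {"red":((H<8)|(H>172))&(S>170)&(V>60),"blue":(H>105)&(H<130)&(S>110)&(V>40),"yellow":(H>22)&(H<35)&(S>150)&(V>110)}.items():
    b=blobs(cv2.morphologyEx((m&w).astype(np.uint8),cv2.MORPH_OPEN,np.ones((5,5))),100)[0]; print(k,cv2.boundingRect(b),free(plane('wrist',b[:,0,:],.008,c)*1000).round(1))
w[:]=0;w[162:246,312:335]=1; m=w&(H>14)&(H<30)&(V>170)
b=blobs(m)[0]; print("strip",cv2.boundingRect(b),rect('wrist',b,.043,) if 0 else cv2.minAreaRect((plane('wrist',b[:,0,:],.043,c)*1000).astype(np.float32)))
b=min(blobs(V<60,500),key=lambda q:abs(q[:,0,0].mean()-40)+abs(q[:,0,1].mean()-100)); print("pad",cv2.boundingRect(b),cv2.minAreaRect((plane('wrist',b[:,0,:],.032,c)*1000).astype(np.float32)))
E
python3 -m creep '[[0,0,0.03,0,0,0,-1],[0,0,0.04,0,0,0,-1],[0,0,0.03,0,0,0,-1],[0,0,0.012,0,0,0,-1],[0,0,0.005,0,0,0,-1],[0,0,0,0,0,0,-1],[0,0,0,0,0,0,-1]]'
```

```text
red (213, 165, 79, 77) [633.5 -45.6  37. ]
blue (356, 170, 78, 76) [633.8  87.2  36.8]
yellow (284, 74, 87, 88) [553.6  21.   37.1]
strip (312, 168, 23, 78) ((623.6334838867188, 19.890438079833984), (63.89457321166992, 18.067859649658203), 1.7724379301071167)
pad (24, 60, 32, 82) ((518.9425048828125, -291.8926086425781), (84.05300903320312, 60.882972717285156), 0.6052879095077515)
t: 21.55
tool_pos: [0.6222, 0.0197, 0.0163]
ee_rot: [-180.0, 0.1, -178.3]
force: [0.7, 0.3, -0.1]
grip_width: 0.0853
grasp_force: 0.0
```

```bash
python3 -m creep '[[-0.001,0,0,0,0,0,-1],[0,0,0,0,0,0,1],[0,0,0,0,0,0,1],[0,0,0,0,0,0,1],[0,0,0,0,0,0,1],[0,0,0,0,0,0,1],[0,0,0,0,0,0,1],[0,0,0,0,0,0,1],[0,0,0,0,0,0,1],[0,0,0,0,0,0,1],[0,0,0,0,0,0,1]]'
python3 -m creep '[[0,0,-0.02,0,0,0,1],[0,0,-0.03,0,0,0,1],[0,0,-0.04,0,0,0,1],[0,0,-0.03,0,0,0,1],[0,0,0,0,0,1,1],[0,0,0,0,0,0,1]]'
```

```text
t: 22.65
tool_pos: [0.6224, 0.0197, 0.0148]
ee_rot: [180.0, 0.0, -178.3]
force: [-2.0, 0.8, 6.8]
grip_width: 0.0436
grasp_force: 61.4
t: 23.25
tool_pos: [0.6221, 0.0196, 0.1341]
ee_rot: [-180.0, 0.0, -179.3]
force: [0.2, 0.6, -3.4]
grip_width: 0.0428
grasp_force: 61.3
```

```bash
python3 -m creep '[[0.007,-0.021,0,0,0,0,1],[0.0105,-0.0315,0,0,0,0,1],[0.0115,-0.034,0,0,0,0,1],[0.0115,-0.034,0,0,0,0,1],[0.0115,-0.034,0,0,0,0,1],[0.0115,-0.034,0,0,0,0,1],[0.0115,-0.034,0,0,0,0,1],[0.0115,-0.034,0,0,0,0,1],[0.0105,-0.0315,0,0,0,0,1],[0.0075,-0.0225,0,0,0,0,1],[0,0,0,0,0,0,1],[0,0,0,0,0,0,1]]'
python3 -c "
from h import *
c=ctrl.get_calibration('wrist');im=ctrl.read_camera('wrist');cv2.imwrite('pics/w3.png',im[:,:,::-1])
import pickle;pickle.dump(c,open('w3.pkl','wb'))
s=ctrl.sense();print(s['tool_pos'],s['ee_rot'])"
```

```text
t: 24.45
tool_pos: [0.5209, -0.292, 0.1325]
ee_rot: [179.9, -0.1, -179.3]
force: [0.6, 0.2, -1.9]
grip_width: 0.0432
grasp_force: 61.3
[ 0.52123071 -0.29151683  0.13285619] [ 1.79925229e+02 -9.28771142e-02 -1.79291859e+02]
```

View pics/w3.png

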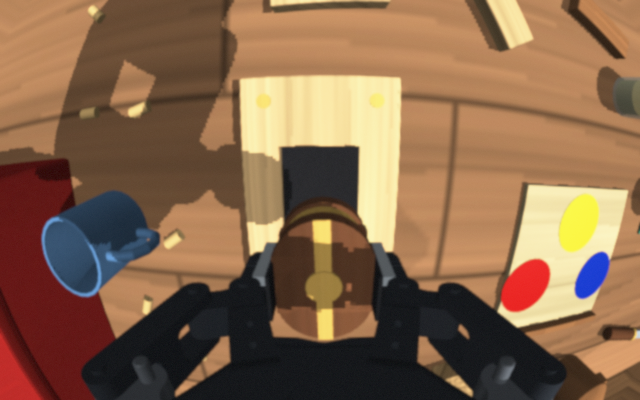

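The wrist view shows the block in the gripper with its hub at (323,289). The pad below has its near edge at row 147 and its sides at columns 281 and 358. I'll work out the correction.

Run:
```python
from circ import *
import pickle; c=pickle.load(open('w3.pkl','rb'))
hsv=pic("pics/w3.png"); H,S,V=hsv[...,0],hsv[...,1],hsv[...,2]
P=lambda px,z:(plane('wrist',px,z,c)*1000).round(1).tolist()
m=(V<75); L=[];Rr=[]
for r in range(160,186,3):
    row=np.where(m[r,260:380])[0]+260; L.append([row.min()-.5,r]); Rr.append([row.max()+.5,r])
print(L[0],L[-1],Rr[0],Rr[-1])
l=np.array(P(L,.032));q=np.array(P(Rr,.032)); print("pad sides y",np.median(l[:,1]),np.median(q[:,1]),"mid",(np.median(l[:,1])+np.median(q[:,1]))/2)
for k in (l,q): print("yaw",np.degrees(np.polyfit(k[:,0],k[:,1],1)[0]))
T=[[x,np.where(m[120:180,x])[0].min()+120-.5] for x in range(292,350,6)]; t=np.array(P(T,.032)); print("near edge x",np.median(t[:,0]),"centre x",np.median(t[:,0])+43, "y mid",t[:,1].mean())
# plank near edge and sides at .028
w=(H>12)&(H<30)&(V>150)
T=[[x,np.where(~w[60:100,x])[0].max()+61-.5] for x in range(255,390,10)];t=np.array(P(T,.028));print("plank near x",np.median(t[:,0]),"centre",np.median(t[:,0])+100, "yaw", np.degrees(np.polyfit(t[:,1],t[:,0],1)[0]))
b=blobs((H>17)&(H<32)&(S>110)&(V>90)&(np.indices(H.shape)[0]>215)&(np.indices(H.shape)[0]<345)&(abs(np.indices(H.shape)[1]-323)<22),50)[0];print(cv2.boundingRect(b))
print("hub",P([[323,288.5]],.161),"strip ends",P([[322,222],[325,338]],.161))
```

```text
[np.float64(282.5), 160] [np.float64(282.5), 184] [np.float64(357.5), 160] [np.float64(356.5), 184]
pad sides y -325.3 -265.7 mid -295.5
yaw -0.9294652556856445
yaw -0.11233846088162261
near edge x 476.65 centre x 519.65 y mid -296.16Traceback (most recent call last):
  File "<stdin>", line 14, in <module>
    return umr_maximum(a, axis, None, out, keepdims, initial, where)
ValueError: zero-size array to reduction operation maximum which has no identity
```

Run:
```python
from circ import *
import pickle; c=pickle.load(open('w3.pkl','rb'))
print((plane('wrist',[[323,288.5],[322,222],[325,338]],.161,c)*1000).round(1))
hsv=pic("pics/w3.png")
for r in (222,235,250,270,310,330):
    i=[x for x in range(295,352) if hsv[r,x,2]>125 and hsv[r,x,0]>15]; print(r,i[:1],i[-1:],(plane('wrist',[[np.mean(i),r]],.161,c)*1000).round(1) if i else '')
```

```text
[[ 522.  -292.5]
 [ 491.1 -293.3]
 [ 551.1 -291.2]]
222 [312] [331] [[ 491.1 -293.5]]
235 [313] [331] [[ 496.6 -293.2]]
250 [314] [330] [[ 503.3 -293.2]]
270 [315] [331] [[ 512.7 -292.6]]
310 [316] [332] [[ 533.8 -291.9]]
330 [317] [333] [[ 545.9 -291.3]]
```

```bash
python3 -m creep '[[0.0025,-0.0028,0.02,0,0,0,1],[0,0,0.03,0,0,0,1],[0,0,0.025,0,0,0,1],[0,0,0.013,0,0,0,1],[0,0,0.005,0,0,0,1],[0,0,0.0015,0,0,0,1],[0,0,0.0005,0,0,0,1],[0,0,0,0,0,0,1],[0,0,0,0,0,0,1]]'
```

```text
t: 25.4
tool_pos: [0.5194, -0.2951, 0.0402]
ee_rot: [-180.0, 0.1, -179.3]
force: [-1.4, -0.2, -1.3]
grip_width: 0.0433
grasp_force: 61.3
```

```bash
python3 -m creep '[[0,0,0,0,0,0,-1],[0,0,0,0,0,0,-1],[0,0,0,0,0,0,-1],[0,0,0,0,0,0,-1],[0,0,0,0,0,0,-1],[0,0,-0.02,0,0,0,-1],[0,0,-0.04,0,0,0,-1],[0,0,-0.04,0,0,0,-1],[0,0,0,0,0,0.7,-1],[0,0,0,0,0,0,-1]]'
python3 -c "
from h import *
import pickle
pickle.dump(ctrl.get_calibration('wrist'),open('w4.pkl','wb'));cv2.imwrite('pics/w4.png',ctrl.read_camera('wrist')[:,:,::-1])"
python3 -m creep '[[0.005,0.03,0,0,0,0,-1],[0.005,0.035,-0.01,0,0,0,-1],[0.005,0.035,-0.01,0,0,0,-1],[0.005,0.035,-0.01,0,0,0,-1],[0.005,0.035,-0.01,0,0,0,-1],[0.005,0.035,-0.01,0,0,0,-1],[0.005,0.035,-0.01,0,0,0,-1],[0,0.035,0,0,0,0,-1],[0,0,0,0,0,0,-1]]'
python3 - <<'E'
from h import *
import pickle; c=pickle.load(open('w4.pkl','rb'))
cv2.imwrite('pics/top3.png',ctrl.read_camera('top')[:,:,::-1])
a=cv2.imread('pics/w4.png')[110:290,220:420];b=cv2.imread('pics/top3.png')[125:240,415:500]
a=cv2.resize(a,(444,400),interpolation=3);b=cv2.resize(b,(296,400),interpolation=3); cv2.imwrite('pics/c4.png',np.hstack([a,b]))
E
```

```text
t: 26.4
tool_pos: [0.5194, -0.2951, 0.1401]
ee_rot: [-179.9, 0.1, 180.0]
force: [0.4, 1.1, 0.1]
grip_width: 0.0854
grasp_force: 0.0
t: 27.35
tool_pos: [0.4836, -0.0169, 0.1983]
ee_rot: [180.0, -0.1, -179.8]
force: [1.0, -0.2, -0.1]
grip_width: 0.0848
grasp_force: 0.0
```

View pics/c4.png

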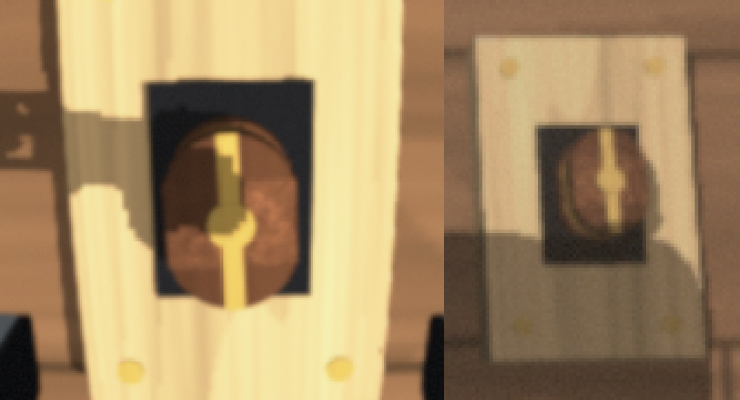

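The block lies flat on the pad. The left half (wrist) shows its strip slightly tilted, and the offset from the pad centre includes parallax, so I'll measure it.

Run:
```python
from circ import *
import pickle; cw=pickle.load(open('w4.pkl','rb'))
def run(n,f,c,pw,zs,bw):
    hsv=pic(f); H,S,V=hsv[...,0],hsv[...,1],hsv[...,2]
    ww=np.zeros_like(H,bool); ww[pw[0]:pw[1],pw[2]:pw[3]]=1
    wood=ww&(H>12)&(H<30)&(V>bw)
    b=blobs(wood,2000)[0]
    P=lambda k,z:(plane(n,k,z,c)*1000).astype(np.float32)
    print(n,"plank",cv2.minAreaRect(P(b[:,0,:],.028)))
    dk=ww&(V<62); kk=blobs(dk,200)[0]; print(" pad",cv2.boundingRect(kk),cv2.minAreaRect(P(kk[:,0,:],.032)))
    ys=[]
    st=np.zeros_like(ww); st[zs[0]:zs[1],zs[2]:zs[3]]=1
    st&=(H>17)&(H<32)&(S>100)&(V>(95))
    cs=blobs(cv2.morphologyEx(st.astype(np.uint8),cv2.MORPH_CLOSE,np.ones((3,3))),20)
    for q in cs[:2]:
        r=cv2.minAreaRect(P(q[:,0,:],.067)); p=P(np.argwhere(cv2.drawContours(np.zeros(H.shape,np.uint8),[q],-1,1,-1))[:,::-1],.067); a=np.linalg.eigh(np.cov(p.T))[1][:,1]
        print(" strip",cv2.boundingRect(q),r,"pca yaw",np.degrees(np.arctan(a[1]/a[0])),"extent x mid",(p[:,0].min()+p[:,0].max())/2,"y",np.median(p[:,1]))
run("wrist","pics/w4.png",cw,(70,300,230,410),(165,250,310,337),140)
run("top","pics/top3.png",None,(125,240,415,500),(158,195,455,470),95)
```

```text
wrist plank ((518.8924560546875, -297.9071044921875), (217.74205017089844, 178.2374267578125), 0.14499357342720032)
 pad (287, 147, 73, 95) ((517.5032348632812, -295.2840881347656), (82.881591796875, 59.402748107910156), 1.0131314992904663)
 strip (310, 169, 26, 81) ((519.0919799804688, -296.2835388183594), (62.307289123535156, 19.235769271850586), 0.11100826412439346) pca yaw 2.063089147185134 extent x mid 519.10394 y -295.81335
top plank ((519.3886108398438, -297.8575134277344), (181.51048278808594, 246.29722595214844), 88.30355834960938)
 pad (443, 162, 29, 39) ((515.78515625, -294.5635070800781), (81.41954040527344, 57.73295974731445), 0.01167907565832138)
 strip (459, 161, 7, 31) ((519.1927490234375, -294.36419677734375), (12.222207069396973, 61.97905349731445), 87.32957458496094) pca yaw 2.615764037546295 extent x mid 519.0984 y -295.0139
```

The block is within about 2 mm and 1.5° of the pad's centre and axis, which is good. Now I'll locate the containers on the mat.

Run:
```python
from circ import *
hsv=pic("pics/top3.png"); H,S,V=hsv[...,0],hsv[...,1],hsv[...,2]
w=np.zeros_like(H,bool); w[110:260,120:235]=1
for k,m,z in (("red",((H<8)|(H>172))&(S>140)&(V>100),.119),("blue",(H>105)&(H<130)&(S>120)&(V>40),.126),("yellow",(H>20)&(H<34)&(S>150)&(V>110),.112)):
    for c in blobs(m&w,30)[:2]: print(k,cv2.boundingRect(c),free(plane("top",c[:,0,:],z)*1000).round(1))
im=cv2.imread("pics/top3.png")[120:260,110:310]; cv2.imwrite("pics/c5.png",cv2.resize(im,None,fx=4,fy=4,interpolation=3))
```

```text
red (180, 156, 22, 21) [524.7 239.6  19.6]
blue (121, 179, 26, 24) [475.5 342.8  22.8]
yellow (179, 205, 28, 29) [425.4 234.9  24.3]
```

View pics/c5.png

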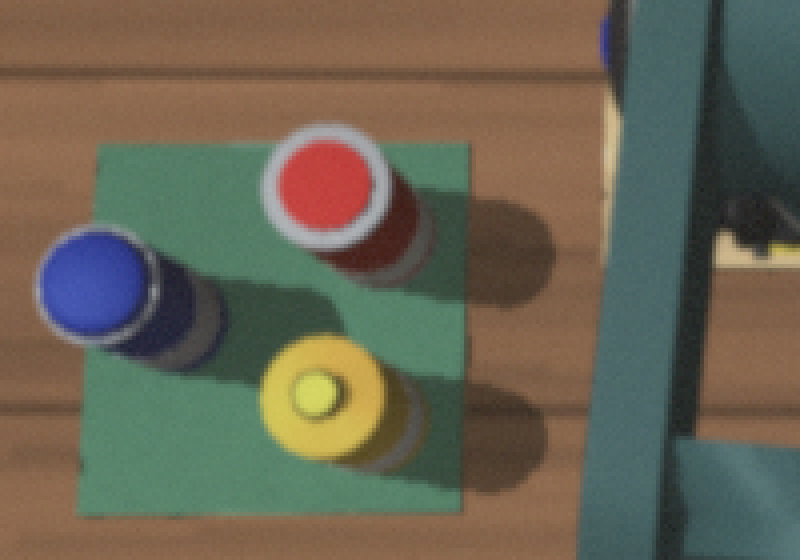

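The crop shows red (326,185), blue (97,283) and yellow (317,393) all upright on the mat where I left them. Red goes back first.

```bash
python3 -m creep '[[-0.0052,0.032,0,0,0,0,-1],[-0.0052,0.032,0,0,0,0,-1],[-0.0052,0.032,0,0,0,0,-1],[-0.0052,0.032,0,0,0,0,-1],[-0.0052,0.032,0,0,0,0,-1],[-0.0052,0.032,0,0,0,0,-1],[-0.0052,0.033,0,0,0,0,-1],[-0.0052,0.033,0,0,0,0,-1],[0,0,0,0,0,0,-1],[0,0,0,0,0,0,-1]]'
python3 -m creep '[[0,0,0.03,0,0,0,-1],[0,0,0.04,0,0,0,-1],[0,0,0.035,0,0,0,-1],[0,0,0.018,0,0,0,-1],[0,0,0.005,0,0,0,-1],[0,0,0,0,0,0,1],[0,0,0,0,0,0,1],[0,0,0,0,0,0,1],[0,0,0,0,0,0,1],[0,0,0,0,0,0,1],[0,0,0,0,0,0,1],[0,0,0,0,0,0,1]]'
```

```text
t: 28.4
tool_pos: [0.5257, 0.2375, 0.1978]
ee_rot: [-179.9, -0.1, -180.0]
force: [0.6, -1.4, -0.0]
grip_width: 0.0857
grasp_force: 0.0
t: 29.6
tool_pos: [0.5263, 0.2381, 0.0729]
ee_rot: [180.0, 0.1, -180.0]
force: [0.0, -1.5, 6.2]
grip_width: 0.059
grasp_force: 64.6
```

```bash
python3 -m creep '[[0,0,-0.02,0,0,0,1],[0,0,-0.03,0,0,0,1],[0,0,-0.04,0,0,0,1],[0,0,-0.05,0,0,0,1],[0,0,-0.02,0,0,0,1],[0,0,0,0,0,0,1]]'
python3 -m creep '[[-0.008,-0.0215,0,0,0,0,1],[-0.0135,-0.036,0,0,0,0,1],[-0.0145,-0.0385,0,0,0,0,1],[-0.0145,-0.0385,0,0,0,0,1],[-0.0145,-0.0385,0,0,0,0,1],[-0.0145,-0.0385,0,0,0,0,1],[-0.0145,-0.0385,0,0,0,0,1],[-0.0123,-0.0335,0,0,0,0,1],[0,0,0,0,0,0,1],[0,0,0,0,0,0,1]]'
python3 -m creep '[[0,0,0.03,0,0,0,1],[0,0,0.04,0,0,0,1],[0,0,0.04,0,0,0,1],[0,0,0.02,0,0,0,1],[0,0,0,0,0,0,1],[0,0,0,0,0,0,1]]'
python3 - <<'E'
from h import *
for n in ('top','side'): cv2.imwrite(f'pics/{n}4.png',ctrl.read_camera(n)[:,:,::-1])
import pickle
pickle.dump(ctrl.get_calibration('wrist'),open('w5.pkl','wb'));cv2.imwrite('pics/w5.png',ctrl.read_camera('wrist')[:,:,::-1])
a=cv2.imread('pics/w5.png')[100:400,150:450];b=cv2.imread('pics/side4.png')[120:260,310:450]
cv2.imwrite('pics/c6.png',np.hstack([cv2.resize(a,(400,400)),cv2.resize(b,(400,400))]))
E
```

```text
t: 30.2
tool_pos: [0.5264, 0.2384, 0.2352]
ee_rot: [179.9, 0.3, -180.0]
force: [0.3, 1.1, -3.4]
grip_width: 0.0589
grasp_force: 65.7
t: 31.2
tool_pos: [0.6315, -0.0459, 0.2292]
ee_rot: [180.0, -0.2, 179.9]
force: [0.5, 0.6, -3.8]
grip_width: 0.0588
grasp_force: 66.2
t: 31.8
tool_pos: [0.6319, -0.0446, 0.1018]
ee_rot: [180.0, -0.0, -179.9]
force: [0.4, 0.3, -3.1]
grip_width: 0.0587
grasp_force: 66.0
```

View pics/c6.png

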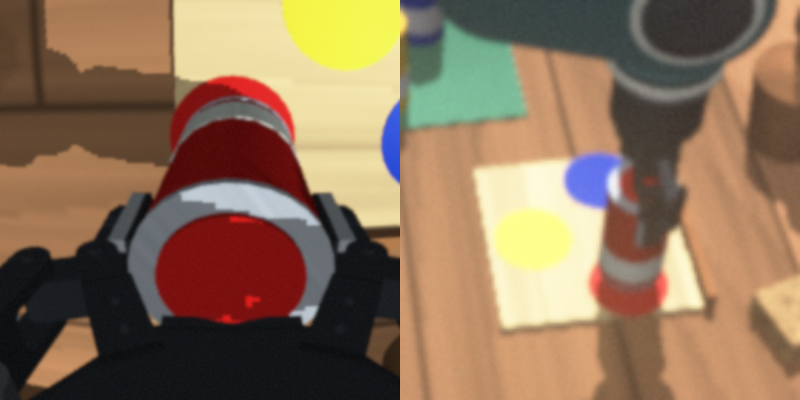

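The tin is above the red circle, and in the wrist crop both are centred at column 232. I'll lower it and release.

```bash
python3 -m creep '[[-0.0005,0,0.013,0,0,0,1],[0,0,0.009,0,0,0,1],[0,0,0.002,0,0,0,1],[0,0,0.0015,0,0,0,1],[0,0,0,0,0,0,1],[0,0,0,0,0,0,-1],[0,0,0,0,0,0,-1],[0,0,0,0,0,0,-1],[0,0,0,0,0,0,-1],[0,0,0,0,0,0,-1]]'
python3 -m creep '[[0,0,-0.02,0,0,0,-1],[0,0,-0.035,0,0,0,-1],[0,0,-0.045,0,0,0,-1],[0,0,-0.025,0,0,0,-1],[0,0,0,0,0,0,-1]]'
```

```text
t: 32.95
tool_pos: [0.6324, -0.0454, 0.0756]
ee_rot: [180.0, -0.0, -180.0]
force: [0.5, -0.4, 0.5]
grip_width: 0.0855
grasp_force: 0.0
t: 33.45
tool_pos: [0.6337, -0.0455, 0.2055]
ee_rot: [-180.0, 0.4, -180.0]
force: [-0.1, -0.1, -0.4]
grip_width: 0.0855
grasp_force: 0.0
```

```bash
python3 -m creep '[[0.0145,0.035,0,0,0,0,-1],[0.0145,0.036,0,0,0,0,-1],[0.0145,0.036,0,0,0,0,-1],[0.0145,0.036,0,0,0,0,-1],[0.0145,0.036,0,0,0,0,-1],[0.0145,0.036,0,0,0,0,-1],[0.0145,0.036,0,0,0,0,-1],[0.0145,0.036,0,0,0,0,-1],[0.0145,0.036,0,0,0,0,-1],[0.0145,0.036,0,0,0,0,-1],[0.012,0.031,0,0,0,0,-1],[0,0,0,0,0,0,-1]]'
python3 -m creep '[[0,0,0,0,0,0,-1]]'
```

```text
t: 34.65
tool_pos: [0.4737, 0.3473, 0.1996]
ee_rot: [-180.0, -0.1, -179.8]
force: [0.7, -0.2, -0.1]
grip_width: 0.0854
grasp_force: 0.0
t: 34.75
tool_pos: [0.4749, 0.3448, 0.1998]
ee_rot: [-180.0, -0.1, -179.9]
force: [-0.5, 0.1, 0.0]
grip_width: 0.0853
grasp_force: 0.0
```

```bash
python3 -m creep '[[0,0,0.03,0,0,0,-1],[0,0,0.04,0,0,0,-1],[0,0,0.035,0,0,0,-1],[0,0,0.0195,0,0,0,-1],[0,0,0.005,0,0,0,-1],[0,0,0,0,0,0,1],[0,0,0,0,0,0,1],[0,0,0,0,0,0,1],[0,0,0,0,0,0,1],[0,0,0,0,0,0,1],[0,0,0,0,0,0,1],[0,0,0,0,0,0,1]]'
python3 -m creep '[[0,0,-0.02,0,0,0,1],[0,0,-0.03,0,0,0,1],[0,0,-0.04,0,0,0,1],[0,0,-0.05,0,0,0,1],[0,0,-0.02,0,0,0,1],[0,0,0,0,0,0,1]]'
python3 -m creep '[[-0.012,-0.0197,0,0,0,0,1],[-0.02,-0.033,0,0,0,0,1],[-0.0215,-0.035,0,0,0,0,1],[-0.0215,-0.035,0,0,0,0,1],[-0.0215,-0.035,0,0,0,0,1],[-0.0215,-0.035,0,0,0,0,1],[-0.0215,-0.035,0,0,0,0,1],[-0.0175,-0.03,0,0,0,0,1],[0,0,0,0,0,0,1],[0,0,0,0,0,0,1]]'
python3 -m creep '[[0,0,0.03,0,0,0,1],[0,0,0.04,0,0,0,1],[0,0,0.04,0,0,0,1],[0,0,0.02,0,0,0,1],[0,0,0,0,0,0,1],[0,0,0,0,0,0,1]]'
```

```text
t: 35.95
tool_pos: [0.4761, 0.3448, 0.0731]
ee_rot: [179.9, 0.1, -180.0]
force: [-0.1, -0.4, 8.0]
grip_width: 0.055
grasp_force: 63.6
t: 36.55
tool_pos: [0.4761, 0.3451, 0.2354]
ee_rot: [179.8, 0.3, -180.0]
force: [-0.5, -0.2, -3.3]
grip_width: 0.0548
grasp_force: 64.8
t: 37.55
tool_pos: [0.6321, 0.0863, 0.2293]
ee_rot: [-180.0, -0.1, 179.9]
force: [-0.7, 0.1, -3.6]
grip_width: 0.0547
grasp_force: 65.0
t: 38.15
tool_pos: [0.6322, 0.0877, 0.1018]
ee_rot: [180.0, -0.0, -179.9]
force: [1.2, 0.4, -2.6]
grip_width: 0.0548
grasp_force: 65.0
```

```bash
python3 -m creep '[[0,0,0.013,0,0,0,1],[0,0,0.009,0,0,0,1],[0,0,0.002,0,0,0,1],[0,0,0.0015,0,0,0,1],[0,0,0,0,0,0,1],[0,0,0,0,0,0,-1],[0,0,0,0,0,0,-1],[0,0,0,0,0,0,-1],[0,0,0,0,0,0,-1],[0,0,0,0,0,0,-1]]'
python3 -m creep '[[0,0,-0.02,0,0,0,-1],[0,0,-0.035,0,0,0,-1],[0,0,-0.045,0,0,0,-1],[0,0,-0.025,0,0,0,-1],[0.0295,0.022,0,0,0,0,-1],[0.0295,0.022,0,0,0,0,-1],[0.0295,0.022,0,0,0,0,-1],[0.0295,0.022,0,0,0,0,-1],[0.0295,0.022,0,0,0,0,-1],[0.0295,0.022,0,0,0,0,-1],[0.0295,0.022,0,0,0,0,-1],[0,0,0,0,0,0,-1]]'
python3 -m creep '[[0,0,0,0,0,0,-1]]'
```

```text
t: 39.15
tool_pos: [0.6324, 0.0869, 0.0758]
ee_rot: [-180.0, -0.0, -180.0]
force: [0.1, -0.5, 0.3]
grip_width: 0.0852
grasp_force: 0.0
t: 40.35
tool_pos: [0.4235, 0.2427, 0.2012]
ee_rot: [179.9, 0.0, -179.8]
force: [-0.3, 0.1, 0.0]
grip_width: 0.0858
grasp_force: 0.0
t: 40.45
tool_pos: [0.4257, 0.2412, 0.2011]
ee_rot: [180.0, 0.0, -179.9]
force: [0.5, -0.3, 0.2]
grip_width: 0.0857
grasp_force: 0.0
```

```bash
python3 -m creep '[[0,0,0.03,0,0,0,-1],[0,0,0.04,0,0,0,-1],[0,0,0.035,0,0,0,-1],[0,0,0.0195,0,0,0,-1],[0,0,0.005,0,0,0,-1],[0,0,0,0,0,0,1],[0,0,0,0,0,0,1],[0,0,0,0,0,0,1],[0,0,0,0,0,0,1],[0,0,0,0,0,0,1],[0,0,0,0,0,0,1],[0,0,0,0,0,0,1]]'
python3 -m creep '[[0,0,-0.02,0,0,0,1],[0,0,-0.03,0,0,0,1],[0,0,-0.04,0,0,0,1],[0,0,-0.05,0,0,0,1],[0,0,-0.02,0,0,0,1],[0,0,0,0,0,0,1]]'
python3 -m creep '[[-0.011,-0.0195,0,0,0,0,1],[-0.018,-0.031,0,0,0,0,1],[-0.021,-0.0365,0,0,0,0,1],[-0.021,-0.0365,0,0,0,0,1],[-0.021,-0.0365,0,0,0,0,1],[-0.021,-0.0365,0,0,0,0,1],[-0.014,-0.0235,0,0,0,0,1],[0,0,0,0,0,0,1],[0,0,0,0,0,0,1]]'
python3 -m creep '[[0,0,0.03,0,0,0,1],[0,0,0.04,0,0,0,1],[0,0,0.04,0,0,0,1],[0,0,0.02,0,0,0,1],[0,0,0,0,0,0,1],[0,0,0,0,0,0,1]]'
```

```text
t: 41.65
tool_pos: [0.4267, 0.2409, 0.073]
ee_rot: [180.0, 0.1, -180.0]
force: [0.0, -3.8, 6.4]
grip_width: 0.057
grasp_force: 63.8
t: 42.25
tool_pos: [0.4267, 0.2413, 0.235]
ee_rot: [179.8, 0.3, -180.0]
force: [0.9, 0.0, -4.6]
grip_width: 0.057
grasp_force: 65.5
t: 43.15
tool_pos: [0.5525, 0.0206, 0.2293]
ee_rot: [180.0, -0.2, 179.9]
force: [-0.2, 0.2, -4.4]
grip_width: 0.0572
grasp_force: 65.6
t: 43.75
tool_pos: [0.5528, 0.0216, 0.1018]
ee_rot: [180.0, -0.0, -179.9]
force: [0.0, 0.6, -3.3]
grip_width: 0.0571
grasp_force: 65.8
```

Next I'll lower and release, retract towards the robot's left, and check.

```bash
python3 -m creep '[[0,0,0.013,0,0,0,1],[0,0,0.009,0,0,0,1],[0,0,0.002,0,0,0,1],[0,0,0.0015,0,0,0,1],[0,0,0,0,0,0,1],[0,0,0,0,0,0,-1],[0,0,0,0,0,0,-1],[0,0,0,0,0,0,-1],[0,0,0,0,0,0,-1],[0,0,0,0,0,0,-1]]'
python3 -m creep '[[0,0,-0.02,0,0,0,-1],[0,0,-0.035,0,0,0,-1],[0,0,-0.045,0,0,0,-1],[0,0,-0.045,0,0,0,-1],[0.015,0,0,0,0,0,-1],[0.03,0,0,0,0,0,-1],[0.015,0,0,0,0,0,-1],[0,0,0,0,0,0,-1]]'
python3 -c "
from h import *
import pickle
pickle.dump(ctrl.get_calibration('wrist'),open('w6.pkl','wb'));cv2.imwrite('pics/w6.png',ctrl.read_camera('wrist')[:,:,::-1])"
python3 -m creep '[[0.013,0.036,0,0,0,0,-1],[0.013,0.036,0,0,0,0,-1],[0.013,0.036,0,0,0,0,-1],[0.013,0.036,0,0,0,0,-1],[0.013,0.036,0,0,0,0,-1],[0.013,0.036,0,0,0,0,-1],[0.013,0.036,0,0,0,0,-1],[0.013,0.036,0,0,0,0,-1],[0.013,0.036,0,0,0,0,-1],[0.013,0.036,0,0,0,0,-1],[0,0,0,0,0,0,-1],[0,0,0,0,0,0,-1]]'
python3 - <<'E'
from h import *
for n in ('top','side'): cv2.imwrite(f'pics/{n}7.png',ctrl.read_camera(n)[:,:,::-1])
a=cv2.imread('pics/top7.png')[90:260,240:500];b=cv2.imread('pics/side7.png')[140:350,270:430]
cv2.imwrite('pics/c7.png',np.hstack([cv2.resize(a,(480,420),interpolation=3),cv2.resize(b,(320,420),interpolation=3)]))
E
```

```text
t: 44.75
tool_pos: [0.5529, 0.0209, 0.0758]
ee_rot: [-180.0, -0.0, -180.0]
force: [-0.0, 0.4, 0.6]
grip_width: 0.0855
grasp_force: 0.0
t: 45.55
tool_pos: [0.4919, 0.0209, 0.2213]
ee_rot: [-180.0, 0.1, -180.0]
force: [-0.0, -0.4, 0.3]
grip_width: 0.0856
grasp_force: 0.0
t: 46.8
tool_pos: [0.3629, 0.3817, 0.2203]
ee_rot: [-180.0, -0.0, -179.9]
force: [0.3, -1.4, 0.6]
grip_width: 0.0851
grasp_force: 0.0
```

View pics/c7.png

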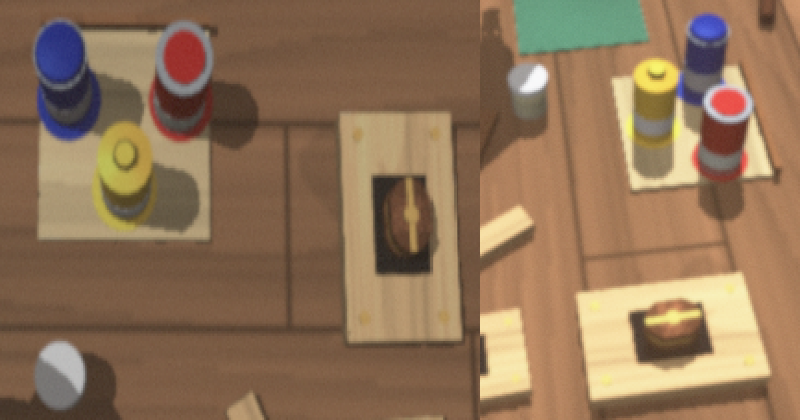

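Run:
```python
from circ import *
hsv=pic("pics/top7.png"); H,S,V=hsv[...,0],hsv[...,1],hsv[...,2]
w=np.zeros_like(H,bool); w[92:195,250:365]=1
for k,m,z in (("red lid",((H<8)|(H>172))&(S>180)&(V>140),.123),("blue cap",(H>105)&(H<130)&(S>120)&(V>110),.130)):
    for c in blobs(m&w,30)[:2]: print(k,cv2.boundingRect(c),free(plane("top",c[:,0,:],z)*1000).round(1))
import pickle; c=pickle.load(open('w6.pkl','rb'))
hsv=pic("pics/w6.png"); H,S,V=hsv[...,0],hsv[...,1],hsv[...,2]
y=(H>21)&(H<34)&(S>150)&(V>70);y[:,:230]=0;y[:,420:]=0
k=blobs(cv2.morphologyEx(y.astype(np.uint8),cv2.MORPH_CLOSE,np.ones((7,7))))[0];print(cv2.boundingRect(k));k=k[:,0,:];t=k[:,1].min();b=k[:,1].max()
print("ycirc",free(plane('wrist',k[k[:,1]<t+16],.008,c)*1000),fitc(plane('wrist',k[k[:,1]<t+16],.008,c)*1000,38,[553,21]))
print("ybody",free(plane('wrist',k[k[:,1]>b-15],.116,c)*1000))
hsv=pic("pics/top7.png"); H,S,V=hsv[...,0],hsv[...,1],hsv[...,2]
for k in blobs((S<60)&(V>165),150)[:3]: print("white",cv2.boundingRect(k),free(plane('top',k[:,0,:],.062)*1000).round(1))
```

```text
red lid (330, 104, 20, 19) [631.3 -43.6  16.5]
blue cap (260, 100, 24, 22) [631.9  88.3  21.8]
blue cap (261, 126, 23, 20) [595.4  76.3  30.3]
(291, 193, 64, 97)
ycirc [555.00574996  20.84649119  38.01568562] (array([554.9876133 ,  20.84641828]), np.float64(0.384869088890612))
ybody [552.22265243  19.33276754  28.6151859 ]
white (262, 229, 23, 19) [393.4  83.3  18. ]
```

The top view shows all three containers upright with their circle rims even around them, within about 2 mm. The block lies flat along the pad in the side view too, and the jar is still at its spot, half in shadow. I'll hand it in.

```bash
python3 -c "
from station import ctrl
print(ctrl.finish_job())"
```

```text
the job is handed in; nothing more can be done
None
```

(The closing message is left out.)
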